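# Clear the storage tin from under the toaster lever and start the toast

## Task

The toaster has bread in it, but a storage tin stands in the way under its lever. First put the tin away, standing upright in the wooden tray beside the round canister and without dropping it, then push the toaster's lever all the way down until it catches and stays down by itself. Leave the other things on the counter where they are.

Things in the scene. Friction and masses are not known exactly. Their poses are not given: they have to be found in the camera images.
- toaster: Long steel toaster with black ends, fixed: 340 long (its x) x 156 wide (its y) x 175 mm high. Origin: centre of its underside on the counter; z up. The lever is on the end that faces its own -x (end face at x = -170 mm). Two slices of bread stick 33 mm out of the slot on top and sink as the lever goes down.
- lever_tab (a point): Centre of the upper face of the toaster's lever tab, a black paddle sticking out 40 mm from the toaster's end, 50 mm wide (toaster y), 12 mm thick. Up: this point is 158 mm above the counter, 20 mm out from the end face (toaster x = -190 mm, y = 0); it moves straight down with the lever. Axes as the toaster's.
- lever (a joint): How far the lever is pushed down, in m: 0 = up, 0.045 = fully down. A spring resists with 6 to 8 N and pushes it back up; beyond about 0.036 the latch snaps it down and holds it.
- tin: Closed rectangular storage tin, white with an aluminium lid and a paper label: 120 long (its x) x 55 wide (its y) x 125 mm high, plain upright sides, 0.25 to 0.5 kg, loose. Origin: centre of its underside. One end of it stands 10 to 35 mm under the lever tab, its length leading away from the toaster; the gap between tin and tab is 21 mm, so the tin stops the lever half way.
- tray: Low wooden tray, fixed, the home of the storage tins: outside 175 (its x) x 250 (its y) mm, rim 20 mm high and 6 mm thick, inner floor 6 mm above the counter. Origin: centre of its underside; z up. The canister stands at its +y end, the rest is free.
- canister: Round white ceramic canister with a wooden lid, 62 mm across, 100 mm high, loose, standing in the tray about 80 mm from the tray's centre along the tray's +y. Origin: centre of its underside.
- board: Wooden chopping board lying flat, fixed: 170 (its x) x 250 (its y) x 14 mm, without a rim. Origin: centre of its underside. The loaf lies on it. Not a place for the tin.
- loaf: Loaf of bread on the chopping board, 90 x 120 x 75 mm high, loose. Origin: centre of its underside. To be left alone.
- jam: Amber glass jam jar with a metal cap, 68 mm across, 95 mm high, loose, on the counter on the robot's side of the tin. Origin: centre of its underside. To be left alone.
- mug: White mug, 82 mm across, 95 mm high, its handle at its +y, loose, on the counter on the robot's side of the tin, right of the jam jar. Origin: centre of its underside. To be left alone.
- mill: Dark wooden pepper mill, 56 mm across, 170 mm high, loose, to the robot's left. Origin: centre of its underside. To be left alone.
- plate: White plate, 200 mm across, 20 mm high, loose, flat on the counter between the robot and the toaster. Origin: centre of its underside. To be left alone.

How it is judged (in metres and radians):
On the way, in this order (a step that is already met when the one before it is completed fails the run):
1. the tin stands upright on the floor of the tray, let go and at rest (x of tin in the frame of tray between -0.08 and 0.08 m and y of tin in the frame of tray between -0.12 and 0.12 m and height (world z) of tin below 0.01 m and angle between tin's own z axis and vertical below 0.05 rad and contact force between the fingers and tin below 0.1 N and linear speed of tin below 0.03 m/s), for 0.2 s.
2. the lever is pushed all the way down (value of joint lever above 0.04 m), for 0.2 s.
At the end, for the whole second after the job is handed in: The lever is latched (joint above 0.040 of 0.045 m) with nothing holding it, and the tin stands upright (within 0.05 rad) and at rest on the floor of the tray (its underside less than 10 mm above the counter, so not on the rim), its centre within the tray (value of joint lever above 0.04 m and x of tin in the frame of tray between -0.08 and 0.08 m and y of tin in the frame of tray between -0.12 and 0.12 m and height (world z) of tin below 0.01 m and angle between tin's own z axis and vertical below 0.05 rad and linear speed of tin below 0.03 m/s); the robot touches nothing.
It fails at once if the tin is tipped over (beyond 0.5 rad) (angle between tin's own z axis and vertical above 0.5 rad).
It fails at once if the tin is dropped or thrown (faster than 0.7 m/s, as after a fall of 25 mm, with no finger touching it) (linear speed of tin above 0.7 m/s and contact force between the fingers and tin below 0.01 N).
It fails at once if the canister, loaf, jam jar, mug, mill or plate is moved more than 40 mm or knocked over (distance of any of canister, loaf, jam, mug, mill, plate from where it was at the start of the episode above 0.04 m or angle between any of canister, jam, mug, mill, loaf's own z axis and vertical above 0.6 rad).
It also fails if it takes over 51 s, if anything falls off the work surface, if the arm or the gripper's body presses on something with over 40 N, if the wrist force passes 120 N, or if a joint passes its speed limit or range.

## Robot

A 6-joint arm with a two-finger parallel gripper is mounted at the origin on the work surface. World frame = base frame: x ahead of the robot, y to its left, z up, the work surface at z = 0. Lengths are in mm, angles in rad, forces in N, time in s.
With the tool pointing down it reaches from about 350 to 775 mm from the base axis. Payload 7.3 kg.
Tool frame: the origin (TCP) lies midway between the tips of the shut fingers; the grasp point (between the pads) lies 19 mm behind it; z points along the fingers, y is the line along which they close (so a half turn about z gives the same grasp; the last joint's range is limited). The gripper opens to 92 mm and grips with 3 to 60 N. Pads are 19 mm wide; open, the fingers measure 130 mm over their backs; the gripper's body (75 mm by 190 mm) begins 47 mm behind the grasp point.
Start: joints at [-1.433, 0.342, 1.524, -0, 1.275, -0.146], TCP at [147.025, -504.012, 226.741] pointing down, gripper open.
Joint ranges: [-2.53, 2.53], [-0.77, 2.02], [0.04, 2.7], [-1, 4.14], [0.28, 2.66], [-3.11, 3.11]. Speed limits (rad/s): [2.57, 2.57, 3.14, 3.14, 3.14, 3.14].

## Interface

Orientations are given as [roll, pitch, yaw] about the fixed x, y, z axes, in that order (R = Rz(yaw) Ry(pitch) Rx(roll)).
In Python, from plant import bot gives the robot as it stands. The module is installed in compiled form; this text tells all that it offers.
- The arm moves only by the shell command python3 -m crank 'ROWS' [OPENING]. ROWS is JSON, a list of rows, each a list of 6 numbers: the shift along the tool's x, y, z in m, then the turn, a rotation vector about the tool's x, y, z in rad. In form: [[dx, dy, dz, wx, wy, wz], ...]. A call has 1 to 5 rows; each row shifts and turns the commanded pose from where the row before left it, along the tool's axes as they then stand; what a row does not reach is not made up. A row lasts 1/8 s, in which the tool goes at most 62.5 mm and 10.7 degrees, less where a joint would pass 70% of its speed; a pose out of reach is approached as far as the arm can. A call is refused whole if a number of a shift passes 0.0625 or a number of a turn 0.188, either way. A call with a gripper value outside its range is refused whole. OPENING is the opening in per cent of the stroke, from 0 (shut) to 100 (fully open), set as the call begins (- or left out, the last holds). The fingers move at their own pace and stop on an object; the grip force is fixed at half the most. Time passes only in rows, so rows that do not move let the fingers close. It gives the time, the measured TCP pose, the force, the opening and the grip force at its end, in the units of the state.
- bot.get_obs(): the state, without advancing time (a new reading comes with each control period).
- bot.capture(name): name is "side" or "top"; returns a dict with "color" (480x640x3 uint8, blue, green, red), "fov_y" (degrees; the focal length in pixels is half the picture's height over the tangent of half this angle, whatever the lens; pixels are square), "cx", "cy" (the principal point, pixels), "extrinsics" (4x4, takes a point from world to camera coordinates). Camera axes: x right, y up, looking along -z (the intrinsics and any distortion apply to the point x, -y, -z); pixel columns grow to the right and rows downward; lengths in mm; the calibration is good to about 2 mm. A picture is of the moment at which its call begins. There is no depth.
- bot.close_job(): hands the job in; it is judged then, once.
The state is a dict: "time": time; "joint_positions": joint angles; "dq": joint speeds; "tau": joint torques, N m; "tool_pos": TCP position; "tcp_rot": TCP orientation; "contact_force": force on the tool from outside, world axes, zero at the start; "moment": the same for the moment, N m; "grip_width": finger opening in mm; "finger_force": force on a finger pad.
Only numpy, scipy, OpenCV 4.12 (cv2) and the standard library are available. Lean on these libraries where they do the work, as an engineer would, in place of code of your own. Each camera call takes 0.05 s, during which the arm holds its last target. There are 200 camera calls.

## Working session

There is one attempt and no reset: what is moved stays moved. The work goes in short steps, Python scripts to look and compute and a shell command to move; the robot and the scene stay as the last step left them, time stands still between calls to the robot, and variables do not carry over. Pictures are saved under pics/ and viewed, at most 11 in all, crops included, and the job is handed in when it is done.

```bash
mkdir -p pics; python3 - <<'E'
from plant import bot
import cv2,numpy as np
np.set_printoptions(precision=4,suppress=True)
o=bot.get_obs();print(o['time'],o['tool_pos'],o['tcp_rot'],o['grip_width'])
for n in('side','top'):
    c=bot.capture(n);cv2.imwrite(f'pics/{n}0.png',c['color']);print(n,c['fov_y'],c['cx'],c['cy'],c.keys());print(np.array(c['extrinsics']))
E
```

```text
0.0 [ 146.9424 -503.5798  226.0426] [-3.14   -0.0002  0.2838] 91.71635465393413
side 42.13668383998949 313.46451595607834 243.9780496048428 dict_keys(['color', 'fov_y', 'cx', 'cy', 'extrinsics'])
[[   -0.8246     0.5654     0.0183   377.1632]
 [   -0.4361    -0.6559     0.6161   217.4398]
 [    0.3604     0.5001     0.7874 -1876.7618]
 [    0.         0.         0.         1.    ]]
top 46.117067937682535 322.4323541181848 241.01415307964848 dict_keys(['color', 'fov_y', 'cx', 'cy', 'extrinsics'])
[[   -0.0122    -0.9998    -0.0177   103.8926]
 [    0.9974    -0.0134     0.0702  -539.438 ]
 [   -0.0705    -0.0168     0.9974 -1395.9195]
 [    0.         0.         0.         1.    ]]
```

View pics/side0.png

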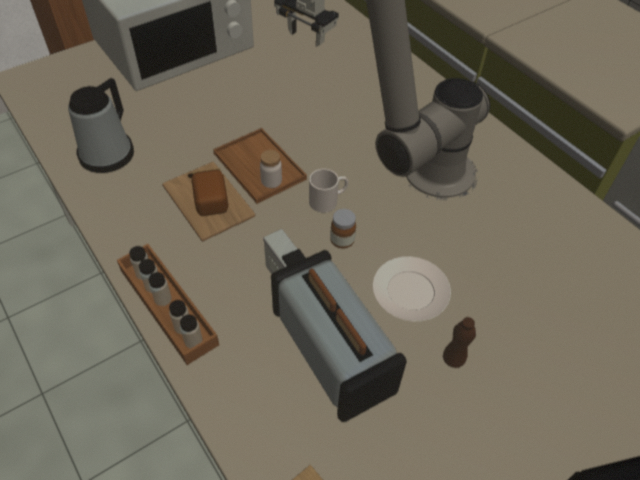

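View pics/top0.png

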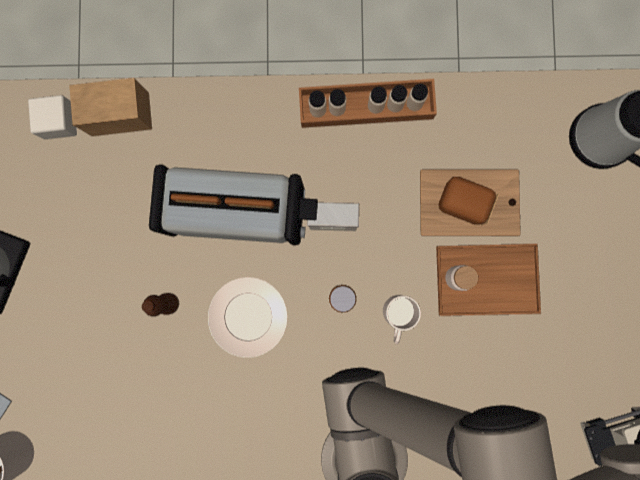

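The top view shows the toaster around (228,205) with the lever tab at (309,209) and the tin lid at (333,215). The tray is around (488,279) with the canister at (462,278), the jam jar is at (343,298) and the mug at (402,312). In the side view the tin is at (280,255), the canister at (271,168) and the tray at (260,165). I'll enlarge the tin and tray areas next.

```bash
python3 - <<'E'
import cv2,numpy as np
t=cv2.imread('pics/top0.png');s=cv2.imread('pics/side0.png')
f=lambda im,x,y,w,h:cv2.resize(im[y:y+h,x:x+w],(400,300),interpolation=cv2.INTER_CUBIC)
cv2.imwrite('pics/crops0.png',np.vstack([np.hstack([f(t,290,180,80,60),f(s,250,220,80,60)]),np.hstack([f(t,425,220,133,100),f(s,205,120,107,80)])]))
E
```

```text
(no output)
```

View pics/crops0.png

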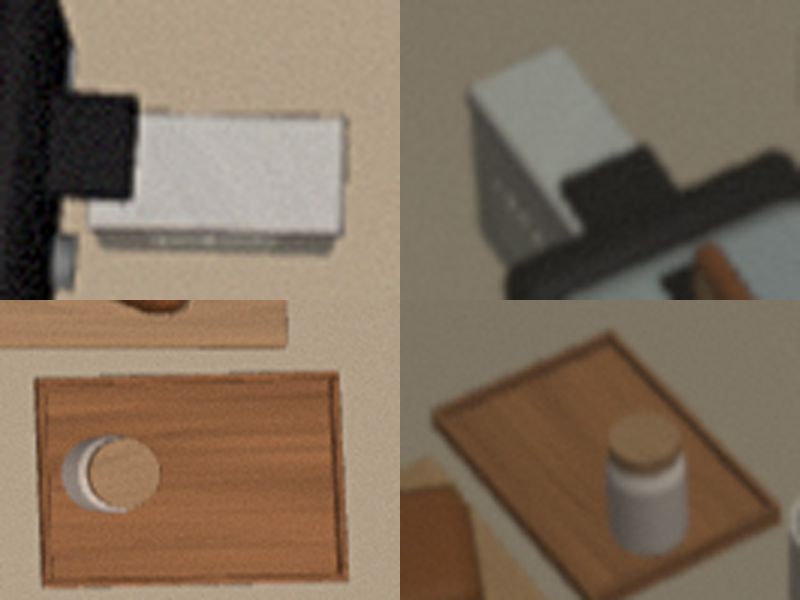

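The crops show three lid corners in the top view, at about (358.6,203.6), (358,226.4) and (308,225.6). The outer end is also clear in the side view, at (281.6,229.4) and (264,238). The tab covers the inner end. The tray corners are sharp in both views.

```bash
cat > h.py <<'E'
import numpy as np,cv2,json
np.set_printoptions(precision=1,suppress=True)
C={'side':(42.13668383998949,313.4645,243.978,[[-.8246,.5654,.0183,377.1632],[-.4361,-.6559,.6161,217.4398],[.3604,.5001,.7874,-1876.7618]]),
'top':(46.117067937682535,322.43235,241.01415,[[-.0122,-.9998,-.0177,103.8926],[.9974,-.0134,.0702,-539.438],[-.0705,-.0168,.9974,-1395.9195]])}
def ray(n,u,v):
    f,cx,cy,E=C[n];F=240/np.tan(np.radians(f/2));E=np.array(E);R=E[:,:3]
    d=R.T@np.array([(u-cx)/F,-(v-cy)/F,-1]);return -R.T@E[:,3],d/np.linalg.norm(d)
def plane(n,u,v,z):
    o,d=ray(n,u,v);return o+d*(z-o[2])/d[2]
def tri(a,b):
    (o,d),(p,e)=ray('top',*a),ray('side',*b)
    s=np.linalg.lstsq(np.c_[d,-e],p-o,rcond=None)[0];A,B=o+d*s[0],p+e*s[1];return (A+B)/2,np.linalg.norm(A-B)
def quad(im,x,y,w,h,lo,hi):
    r=cv2.cvtColor(im[y:y+h,x:x+w],cv2.COLOR_BGR2HSV);m=cv2.morphologyEx(cv2.inRange(r,lo,hi),cv2.MORPH_OPEN,np.ones((3,3)))
    c=max(cv2.findContours(m,0,1)[0],key=cv2.contourArea);return cv2.boxPoints(cv2.minAreaRect(c))+[x,y],cv2.contourArea(c)
E
python3 - <<'E'
from h import *
t=cv2.imread('pics/top0.png')
for n,a,b in[('tinfar',(358.6,203.6),(264,238)),('tinnear',(358,226.4),(281.6,229.4)),
 ('traySE',(540.7,313.3),(305.8-0*1,177.3)),('trayNEy-',(540.7,313.3),(261.5,128.8)),('trayfar-y',(537.7,244.3),(214.3,149.9)),('tray near+y',(439.3,315.3),(305.8,177.3)),
 ('canlid',(425+124/3,220+473/3-100),(205+245/3.75,120+141/3.75))]:print(n,*tri(a,b))
print('tin inner near',plane('top',308,225.6,125))
print('tab',[plane('top',290+u/5,180+v/5,158) for u,v in((137,97),(131,200))])
q,a=quad(t,312,190,56,45,(0,0,150),(179,45,255));print(a,q,[plane('top',*p,125) for p in q])
q,a=quad(t,428,238,120,85,(2,90,50),(15,255,255));print(a,q,[plane('top',*p,20) for p in q])
for k,u,v,z in(('jam',343,298,95),('mug',402,312,95),('loaf',467,200,75),('plate',248,317,15)):print(k,plane('top',u,v,z))
print('toaster top corners',[plane('top',u,v,175) for u,v in((304,175),(297,243),(155,165),(152,232))])
E
```

```text
tinfar [618.9  10.6 120.9] 3.277682617583407
tinnear [566.3  12.1 120.6] 0.8091444543030636
traySE [ 282.5 -448.1 -204.6] 183.05245111725444
trayNEy- [ 353.6 -441.9   14.8] 1.2052413513158537
trayfar-y [ 524.1 -440.2   14.9] 3.720307887225635
tray near+y [ 352.1 -192.7   10.3] 1.2913191993729696
canlid [ 443.5 -240.3  100.9] 1.8672630791132239
tin inner near [569.7 128.4 125. ]
tab [array([626.1, 105. , 158. ]), array([579. , 108.2, 158. ])]
886.0 [[312. 202.]
 [357. 202.]
 [357. 225.]
 [312. 225.]] [array([625. , 118.5, 125. ]), array([623.4,  13.4, 125. ]), array([569.5,  14.3, 125. ]), array([571. , 119.1, 125. ])]
6968.0 [[435.9 245.5]
 [538.7 243.1]
 [540.3 313.2]
 [437.5 315.6]] [array([ 525.6, -186.6,   20. ]), array([ 528.2, -442.1,   20. ]), array([ 354.5, -439.4,   20. ]), array([ 351.4, -186. ,   20. ])]
jam [400.   48.8  95. ]
mug [365.6 -89.3  95. ]
loaf [ 631.4 -254.3   75. ]
plate [353.  285.6  15. ]
toaster top corners [array([679.5, 134.1, 175. ]), array([526.1, 151.3, 175. ]), array([707.7, 472.2, 175. ]), array([555.2, 477.6, 175. ])]
```

Every check is consistent. The tin top triangulates at 121 mm (125 given), the canister at 101 mm and the tray rim at 10–15 mm. The tin centre is near (595,72) with its length along y, and the tab end is at y≈106. The tray centre is (440,-314), so the tin goes to about (440,-355). I'll turn the tool to yaw 1.545 first.

```bash
python3 -m crank '[[0,0,-0.02,0,0,-0.18],[0,0,0,0,0,-0.18],[0,0,0,0,0,-0.18],[0,0,0,0,0,-0.18],[0,0,0,0,0,-0.18]]' 100; python3 -m crank '[[0,0,0,0,0,-0.18],[0,0,0,0,0,-0.18],[0,0,0,0,0,0]]'
```

```text
time: 0.72
tool_pos: [147.0, -503.8, 246.3]
tcp_rot: [-3.141, -0.001, 1.19]
contact_force: [0.2, -0.1, 0.9]
grip_width: 91.7
finger_force: 0.0
time: 1.1
tool_pos: [147.0, -503.8, 246.4]
tcp_rot: [-3.141, -0.001, 1.542]
contact_force: [-0.7, 0.3, -0.1]
grip_width: 92.1
finger_force: 0.0
```

```bash
python3 -m crank '[[0.06,0.048,0,0,0,0],[0.06,0.048,0,0,0,0],[0.06,0.048,0,0,0,0],[0.06,0.048,0,0,0,0],[0.06,0.048,0,0,0,0]]'; python3 -m crank '[[0.06,0.048,0,0,0,0],[0.06,0.048,0,0,0,0],[0.06,0.048,0,0,0,0],[0.06,0.048,0,0,0,0],[0,0,0,0,0,0]]'
```

```text
time: 1.72
tool_pos: [349.7, -263.7, 246.8]
tcp_rot: [3.141, 0.0, 1.539]
contact_force: [0.7, -0.2, -0.1]
grip_width: 91.9
finger_force: 0.0
time: 2.35
tool_pos: [511.8, -70.9, 246.1]
tcp_rot: [-3.141, -0.001, 1.545]
contact_force: [-0.1, 0.1, 0.7]
grip_width: 91.9
finger_force: 0.0
```

```bash
python3 -m crank '[[0.03,0.02,0,0,0,0],[0.03,0.02,0,0,0,0],[0.03,0.02,0,0,0,0],[0.03,0.023,0,0,0,0],[0,0,0,0,0,0]]'; python3 - <<'E'
from plant import bot
import cv2,numpy as np
o=bot.get_obs();print(o['tool_pos'],o['tcp_rot'])
f=lambda im,x,y,w,h:cv2.resize(im[y:y+h,x:x+w],(400,300),interpolation=cv2.INTER_CUBIC)
t=bot.capture('top')['color'];s=bot.capture('side')['color']
cv2.imwrite('pics/c1.png',np.hstack([f(t,270,165,107,80),f(s,230,170,133,100)]))
E
```

```text
time: 2.98
tool_pos: [596.8, 44.0, 246.0]
tcp_rot: [-3.141, 0.0, 1.542]
contact_force: [0.1, -1.3, -0.0]
grip_width: 91.1
finger_force: 0.0
[596.776315    44.01295285 245.96200661] [-3.14077901e+00  1.67696693e-05  1.54247122e+00]
```

View pics/c1.png

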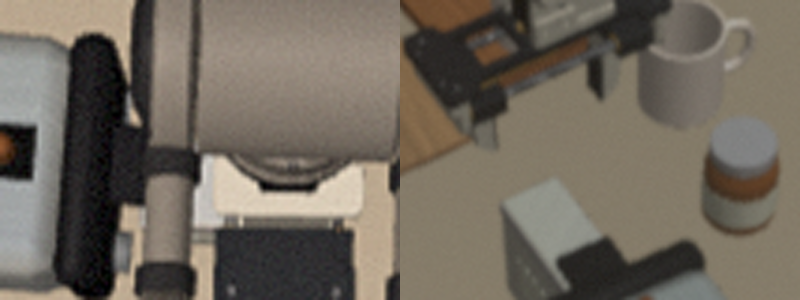

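The top crop shows the gripper body over the outer part of the tin, clear of the tab, which is at the left (130,165). In the side crop the fingers hang above and around the lid, with the jam jar and mug clear. I'll go down.

```bash
python3 -m crank '[[0.004,0,0.05,0,0,0],[0,0,0.05,0,0,0],[0,0,0.03,0,0,0],[0,0,0.03,0,0,0],[0,0,0,0,0,0]]'; python3 -m crank '[[0,0,0,0,0,0],[0,0,0,0,0,0],[0,0,0,0,0,0],[0,0,0,0,0,0]]' 0
```

```text
time: 3.7
tool_pos: [594.3, 45.9, 84.9]
tcp_rot: [-3.136, 0.0, 1.541]
contact_force: [-0.2, -0.6, -0.1]
grip_width: 91.4
finger_force: 0.0
time: 4.2
tool_pos: [596.6, 47.3, 87.2]
tcp_rot: [3.141, 0.0, 1.544]
contact_force: [-1.0, 0.1, 1.2]
grip_width: 56.7
finger_force: 0.7
```

```bash
python3 -m crank '[[0,0,0,0,0,0],[0,0,0,0,0,0]]'; python3 -m crank '[[-0.01,0,-0.001,0,0,0],[-0.015,0,0,0,0,0],[-0.015,0,0,0,0,0],[-0.015,0,0,0,0,0],[-0.015,0,0,0,0,0]]';python3 -m crank '[[-0.015,0,0,0,0,0],[0,0,0.001,0,0,0],[0,0,0,0,0,0],[0,0,0,0,0,0]]'
```

```text
time: 4.45
tool_pos: [596.6, 47.3, 87.1]
tcp_rot: [3.141, 0.0, 1.544]
contact_force: [-1.7, -0.5, 4.5]
grip_width: 54.7
finger_force: 29.9
time: 5.08
tool_pos: [594.4, -22.7, 88.6]
tcp_rot: [3.141, -0.002, 1.543]
contact_force: [-0.2, 4.5, 4.8]
grip_width: 54.9
finger_force: 30.0
time: 5.58
tool_pos: [594.6, -39.4, 88.3]
tcp_rot: [3.14, 0.002, 1.543]
contact_force: [-2.6, -1.2, 10.0]
grip_width: 54.9
finger_force: 30.0
```

```bash
python3 -m crank '[[0,0,0,0,0,0],[0,0,0,0,0,0],[0,0,0,0,0,0],[0,0,0,0,0,0]]' 100; python3 -m crank '[[0.012,0,0,0,0,0],[0.012,0,0.001,0,0,0],[0,0,0,0,0,0]]'; python3 -m crank '[[0,0,0,0,0,0],[0,0,0,0,0,0],[0,0,0,0,0,0],[0,0,0,0,0,0],[0,0,0,0,0,0]]' 0;python3 -m crank '[[0,0,0,0,0,0],[0,0,-0.02,0,0,0],[0,0,-0.03,0,0,0],[0,0,0,0,0,0],[0,0,0,0,0,0]]'; python3 - <<'E'
from plant import bot
import cv2,numpy as np
f=lambda im,x,y,w,h:cv2.resize(im[y:y+h,x:x+w],(400,300),interpolation=cv2.INTER_CUBIC)
t=bot.capture('top')['color'];s=bot.capture('side')['color']
cv2.imwrite('pics/c2.png',np.hstack([f(t,300,165,107,80),f(s,220,170,133,100)]))
E
```

```text
time: 6.08
tool_pos: [594.1, -37.7, 86.4]
tcp_rot: [-3.141, 0.0, 1.544]
contact_force: [-0.9, -0.4, -0.4]
grip_width: 89.1
finger_force: 0.0
time: 6.45
tool_pos: [594.7, -12.2, 85.6]
tcp_rot: [-3.141, -0.0, 1.546]
contact_force: [-0.4, -0.3, 0.3]
grip_width: 91.6
finger_force: 0.0
time: 7.08
tool_pos: [594.9, -13.9, 85.7]
tcp_rot: [3.141, 0.0, 1.544]
contact_force: [0.3, -0.5, 0.5]
grip_width: 54.7
finger_force: 30.0
time: 7.7
tool_pos: [593.9, -13.6, 134.2]
tcp_rot: [-3.139, -0.0, 1.544]
contact_force: [0.7, -1.1, -3.2]
grip_width: 55.1
finger_force: 30.0
```

View pics/c2.png

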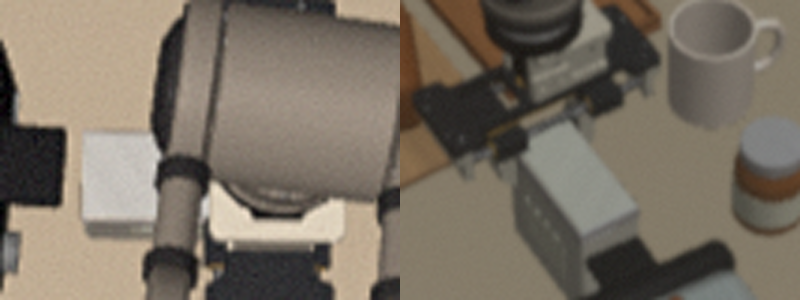

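```bash
python3 - <<'E'
from h import *
print(plane('top',322.7,200.3,172),plane('top',321.9,224.4,172),tri((321.9,224.4),(298.8,241)))
print(plane('side',298.8,241,172),plane('side',220+183/3,170+240/3,172))
E
```

```text
[621.9  92.7 172. ] [567.4  95.2 172. ] (array([568.6,  95.1, 162.3]), np.float64(0.6145998672518732))
[573.  101.3 172. ] [622.9 100.6 172. ]
```

The tin slipped in the fingers during the drag. Its inner end is at y≈96, so its centre is near y=36 and the grip is at its far end. I'll set it down gently and regrasp it at the centre.

```bash
python3 -m crank '[[0,0,0.015,0,0,0],[0,0,0.015,0,0,0],[0,0,0.009,0,0,0],[0,0,0.005,0,0,0],[0,0,0.003,0,0,0]]'; python3 -m crank '[[0,0,0.002,0,0,0],[0,0,0,0,0,0],[0,0,0,0,0,0]]'; python3 - <<'E'
from plant import bot
import cv2,numpy as np
o=bot.get_obs();print(o['contact_force'],o['moment'])
f=lambda im,x,y,w,h:cv2.resize(im[y:y+h,x:x+w],(400,300),interpolation=cv2.INTER_CUBIC)
t=bot.capture('top')['color'];s=bot.capture('side')['color']
cv2.imwrite('pics/c3.png',np.hstack([f(t,300,165,107,80),f(s,220,190,133,100)]))
E
```

```text
time: 8.43
tool_pos: [594.9, -13.7, 88.4]
tcp_rot: [3.142, 0.0, 1.544]
contact_force: [-0.2, -0.7, -3.8]
grip_width: 55.0
finger_force: 30.0
time: 8.8
tool_pos: [595.0, -13.7, 87.0]
tcp_rot: [3.141, 0.0, 1.544]
contact_force: [0.6, 0.2, -3.2]
grip_width: 54.5
finger_force: 30.0
[ 0.60944101  0.16644776 -3.15249783] [-0.11448495 -0.10301008  0.00560696]
```

View pics/c3.png

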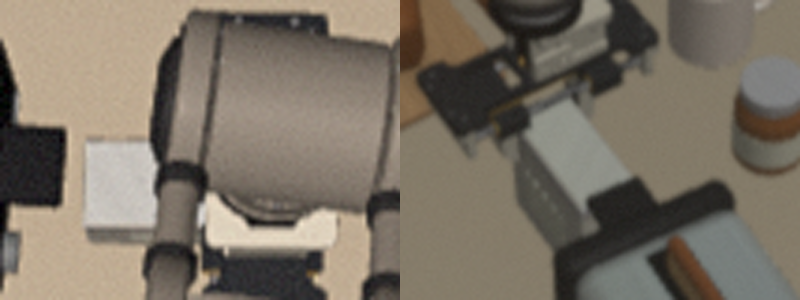

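The tin still hangs level just above the counter, carrying 3.2 N. Its inner lid edge is at px x≈322.6 in the top view, so y≈94 and the centre is y≈34. I'll lower it 2 mm, let go, shift 48 mm along tool x and regrasp.

```bash
python3 -m crank '[[0,0,0.0015,0,0,0],[0,0,0.0015,0,0,0],[0,0,0,0,0,0]]'; python3 -m crank '[[0,0,0,0,0,0],[0,0,0,0,0,0],[0,0,0,0,0,0],[0,0,0,0,0,0]]' 100; python3 -m crank '[[0.02,0,0,0,0,0],[0.02,0,0,0,0,0],[0.008,0,0,0,0,0],[0,0,0,0,0,0],[0,0,0,0,0,0]]'; python3 -m crank '[[0,0,0,0,0,0],[0,0,0,0,0,0],[0,0,0,0,0,0],[0,0,0,0,0,0],[0,0,0,0,0,0]]' 0;python3 -m crank '[[0,0,0,0,0,0],[0,0,-0.01,0,0,0],[0,0,-0.01,0,0,0],[0,0,0,0,0,0],[0,0,0,0,0,0]]'; python3 - <<'E'
from plant import bot
o=bot.get_obs();print(o['contact_force'],o['moment'])
E
```

```text
time: 9.28
tool_pos: [595.1, -13.8, 85.6]
tcp_rot: [3.14, 0.0, 1.544]
contact_force: [-2.6, -0.7, 9.9]
grip_width: 54.8
finger_force: 30.0
time: 9.78
tool_pos: [594.8, -13.7, 83.5]
tcp_rot: [-3.141, 0.0, 1.544]
contact_force: [-0.4, 0.4, -0.3]
grip_width: 89.3
finger_force: 0.0
time: 10.4
tool_pos: [596.1, 34.2, 83.7]
tcp_rot: [3.142, 0.0, 1.544]
contact_force: [-0.3, -0.5, 0.3]
grip_width: 91.9
finger_force: 0.0
time: 11.02
tool_pos: [596.2, 34.2, 83.7]
tcp_rot: [3.141, 0.0, 1.544]
contact_force: [1.6, 0.3, -0.4]
grip_width: 55.0
finger_force: 30.0
time: 11.65
tool_pos: [595.9, 34.3, 103.7]
tcp_rot: [-3.141, 0.0, 1.544]
contact_force: [-0.7, 0.5, -3.4]
grip_width: 55.0
finger_force: 30.0
[-0.71304522  0.5147088  -3.3762538 ] [-0.04330678 -0.06675525 -0.04937787]
```

```bash
python3 -m crank '[[-0.02,0,-0.01,0,0,0],[-0.02,0,-0.02,0,0,0],[-0.02,0,-0.025,0,0,0],[-0.02,0,-0.025,0,0,0],[-0.02,0,-0.025,0,0,0]]'; python3 -m crank '[[-0.03,-0.016,-0.015,0,0,0],[-0.03,-0.016,0,0,0,0],[-0.03,-0.016,0,0,0,0],[-0.03,-0.016,0,0,0,0],[-0.03,-0.016,0,0,0,0]]';python3 -m crank '[[-0.03,-0.016,0,0,0,0],[-0.03,-0.016,0,0,0,0],[-0.03,-0.016,0,0,0,0],[-0.03,-0.016,0,0,0,0],[0,0,0,0,0,0]]'
```

```text
time: 12.28
tool_pos: [593.1, -67.6, 209.9]
tcp_rot: [3.142, 0.0, 1.543]
contact_force: [0.2, -0.7, -3.4]
grip_width: 54.8
finger_force: 30.0
time: 12.9
tool_pos: [508.2, -215.4, 224.1]
tcp_rot: [3.141, 0.001, 1.543]
contact_force: [-0.2, 0.5, -2.9]
grip_width: 55.0
finger_force: 30.0
time: 13.52
tool_pos: [440.3, -334.4, 224.0]
tcp_rot: [-3.141, 0.001, 1.54]
contact_force: [-0.7, 0.4, -3.9]
grip_width: 55.1
finger_force: 30.0
```

```bash
python3 -m crank '[[-0.02,0,0.03,0,0,0],[0,0,0.03,0,0,0],[0,0,0,0,0,0]]'; python3 - <<'E'
from plant import bot
import cv2,numpy as np
f=lambda im,x,y,w,h:cv2.resize(im[y:y+h,x:x+w],(400,300),interpolation=cv2.INTER_CUBIC)
t=bot.capture('top')['color'];s=bot.capture('side')['color']
cv2.imwrite('pics/c4.png',np.hstack([f(t,425,220,133,100),f(s,195,70,133,100)]))
E
```

```text
time: 13.9
tool_pos: [440.4, -350.5, 161.8]
tcp_rot: [-3.138, -0.004, 1.544]
contact_force: [-0.3, 0.6, -3.4]
grip_width: 54.5
finger_force: 30.0
```

View pics/c4.png

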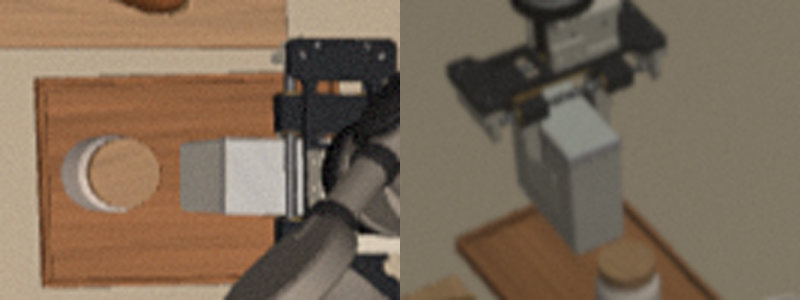

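```bash
python3 - <<'E'
from h import *
for u,v in((225,137),(226,215)):print(plane('top',425+u/3,220+v/3,203))
for u,v in((180,143),(182,212)):print(plane('top',425+u/3,220+v/3,78))
print('canister base edge',plane('top',425+160/3,220+173/3,100))
E
```

```text
[ 469.  -290.2  203. ]
[ 412.9 -289.   203. ]
[ 467.6 -291.4   78. ]
[ 412.9 -291.2   78. ]
canister base edge [ 443.9 -269.2  100. ]
```

The tin hangs level (the top and bottom of its inner end both come out at y≈-290) and is gripped at its centre. There is 20 mm to the canister and about 24 mm to the rim. I'll lower it.

```bash
python3 -m crank '[[0,0,0.025,0,0,0],[0,0,0.02,0,0,0],[0,0,0.013,0,0,0],[0,0,0.006,0,0,0],[0,0,0.003,0,0,0]]'; python3 -m crank '[[0,0,0.002,0,0,0],[0,0,0.001,0,0,0],[0,0,0,0,0,0],[0,0,0,0,0,0]]'
```

```text
time: 14.62
tool_pos: [442.0, -352.0, 97.3]
tcp_rot: [3.141, 0.001, 1.544]
contact_force: [0.6, -0.1, -3.9]
grip_width: 55.1
finger_force: 30.0
time: 15.12
tool_pos: [441.7, -351.8, 93.9]
tcp_rot: [3.141, 0.0, 1.544]
contact_force: [-0.0, 0.4, -3.2]
grip_width: 54.8
finger_force: 30.0
```

```bash
python3 -m crank '[[0,0,0.0015,0,0,0],[0,0,0.0015,0,0,0],[0,0,0,0,0,0],[0,0,0,0,0,0]]'; python3 -m crank '[[0,0,0.001,0,0,0],[0,0,0,0,0,0],[0,0,0,0,0,0]]'
```

```text
time: 15.62
tool_pos: [441.6, -351.7, 90.7]
tcp_rot: [-3.142, 0.0, 1.544]
contact_force: [-0.8, -0.6, -3.6]
grip_width: 54.8
finger_force: 30.0
time: 16.0
tool_pos: [441.6, -351.7, 89.7]
tcp_rot: [-3.142, -0.0, 1.544]
contact_force: [-0.0, -0.1, -2.9]
grip_width: 54.7
finger_force: 30.0
```

```bash
python3 -m crank '[[0,0,0.001,0,0,0],[0,0,0,0,0,0],[0,0,0.001,0,0,0],[0,0,0,0,0,0]]'; python3 -m crank '[[0,0,0,0,0,0],[0,0,0,0,0,0],[0,0,0,0,0,0],[0,0,0,0,0,0]]' 100; python3 -m crank '[[0,0,-0.02,0,0,0],[0,0,-0.04,0,0,0],[0,0,-0.05,0,0,0],[0,0,-0.05,0,0,0],[0,0,0,0,0,0]]' 
python3 - <<'E'
from plant import bot
import cv2,numpy as np
f=lambda im,x,y,w,h:cv2.resize(im[y:y+h,x:x+w],(400,300),interpolation=cv2.INTER_CUBIC)
t=bot.capture('top')['color'];s=bot.capture('side')['color']
cv2.imwrite('pics/c5.png',np.hstack([f(t,425,220,133,100),f(s,195,90,133,100)]))
E
```

```text
time: 16.5
tool_pos: [441.7, -351.7, 89.6]
tcp_rot: [3.141, 0.001, 1.544]
contact_force: [-3.5, 3.5, 12.0]
grip_width: 55.1
finger_force: 30.0
time: 17.0
tool_pos: [441.6, -351.7, 87.6]
tcp_rot: [-3.141, -0.0, 1.544]
contact_force: [-0.3, 0.4, 0.4]
grip_width: 89.3
finger_force: 0.0
time: 17.62
tool_pos: [443.0, -353.1, 252.1]
tcp_rot: [3.135, 0.006, 1.544]
contact_force: [0.7, -0.9, -0.9]
grip_width: 91.8
finger_force: 0.0
```

View pics/c5.png

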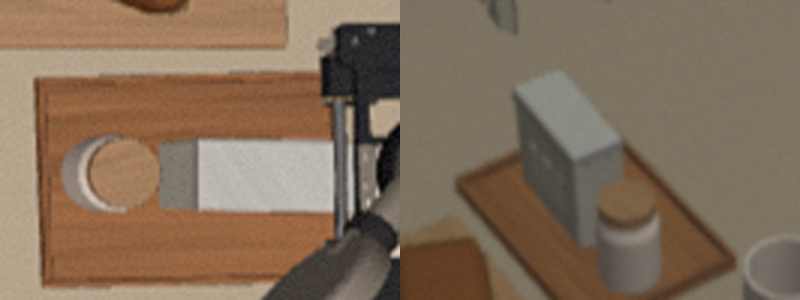

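The tin stands upright in the tray beside the canister, with its lid at (197–335,140–210) in the left crop. Next I'll shut the fingers and go above the tab to about (603,111), which keeps the gripper body off the toaster.

```bash
python3 -m crank '[[0.03,0.009,0,0,0,0],[0.058,0.018,0,0,0,0],[0.058,0.018,0,0,0,0],[0.058,0.018,0,0,0,0],[0.058,0.018,0,0,0,0]]' 0; python3 -m crank '[[0.058,0.018,0,0,0,0],[0.058,0.018,0,0,0,0],[0.058,0.018,0,0,0,0],[0.03,0.009,0,0,0,0],[0,0,0,0,0,0]]'
```

```text
time: 18.35
tool_pos: [529.3, -89.9, 245.8]
tcp_rot: [-3.138, -0.001, 1.544]
contact_force: [1.1, -0.3, 0.7]
grip_width: 46.5
finger_force: 0.0
time: 18.98
tool_pos: [597.6, 112.5, 245.1]
tcp_rot: [-3.138, 0.0, 1.547]
contact_force: [0.3, -0.3, 0.2]
grip_width: 0.7
finger_force: 0.0
```

```bash
python3 -m crank '[[0,0.005,0.03,0,0,0],[0,0,0.03,0,0,0],[0,0,0.015,0,0,0],[0,0,0,0,0,0]]'; python3 -m crank '[[0,0,0.01,0,0,0],[0,0,0.01,0,0,0],[0,0,0,0,0,0]]'
python3 - <<'E'
from plant import bot
import cv2,numpy as np
f=lambda im,x,y,w,h:cv2.resize(im[y:y+h,x:x+w],(400,300),interpolation=cv2.INTER_CUBIC)
t=bot.capture('top')['color'];s=bot.capture('side')['color']
cv2.imwrite('pics/c6.png',np.hstack([f(t,270,165,107,80),f(s,240,190,107,80)]))
E
```

```text
time: 19.48
tool_pos: [602.4, 109.3, 171.4]
tcp_rot: [-3.139, 0.0, 1.543]
contact_force: [-0.2, -0.6, -0.3]
grip_width: 0.8
finger_force: 0.0
time: 19.85
tool_pos: [603.8, 110.0, 153.1]
tcp_rot: [3.14, 0.0, 1.544]
contact_force: [2.1, -0.8, 5.0]
grip_width: 0.8
finger_force: 2.6
```

View pics/c6.png

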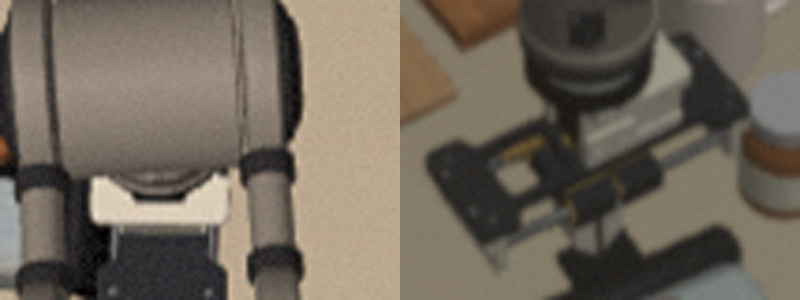

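The fingertips are on the tab, feeling 5 N up. I'll push down.

```bash
python3 -m crank '[[0,0,0.008,0,0,0],[0,0,0.008,0,0,0],[0,0,0.008,0,0,0],[0,0,0,0,0,0]]'; python3 -m crank '[[0,0,0.006,0,0,0],[0,0,0.005,0,0,0],[0,0,0,0,0,0],[0,0,0,0,0,0]]'
```

```text
time: 20.45
tool_pos: [602.8, 110.2, 128.2]
tcp_rot: [-3.14, 0.0, 1.544]
contact_force: [0.5, -0.3, 0.5]
grip_width: 0.2
finger_force: 0.3
time: 20.95
tool_pos: [603.2, 110.2, 117.6]
tcp_rot: [-3.141, 0.0, 1.544]
contact_force: [0.1, 0.6, 0.0]
grip_width: 0.6
finger_force: 0.0
```

Force fell to zero at z=128, so the lever has either latched or lost contact. I'll look before lifting.

```bash
python3 - <<'E'
from plant import bot
import cv2,numpy as np
f=lambda im,x,y,w,h:cv2.resize(im[y:y+h,x:x+w],(400,300),interpolation=cv2.INTER_CUBIC)
t=bot.capture('top')['color'];s=bot.capture('side')['color'];o=cv2.imread('pics/side0.png')
cv2.imwrite('pics/c7.png',np.vstack([np.hstack([f(s,260,220,80,60),f(o,260,220,80,60)]),np.hstack([f(s,280,250,107,80),f(o,280,250,107,80)])]))
E
```

```text
(no output)
```

View pics/c7.png

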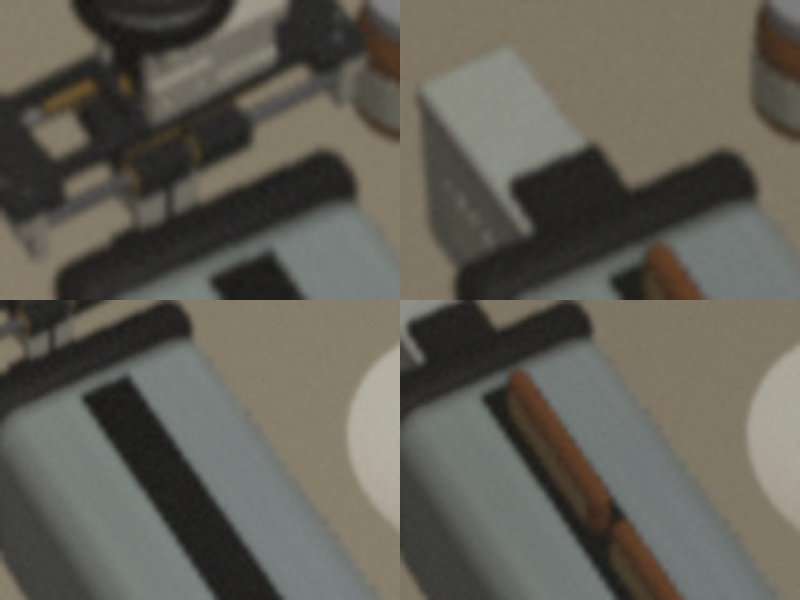

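The bread has sunk fully into the slot and the tab is down, so the lever has latched. I'll lift clear and check that it stays down.

```bash
python3 -m crank '[[0,0,-0.03,0,0,0],[0,0,-0.05,0,0,0],[0,0,-0.05,0,0,0],[0,0,-0.02,0,0,0],[-0.05,0,0,0,0,0]]'; python3 -m crank '[[-0.06,0,0,0,0,0],[0,0,0,0,0,0],[0,0,0,0,0,0]]'; python3 - <<'E'
from plant import bot
import cv2,numpy as np
f=lambda im,x,y,w,h:cv2.resize(im[y:y+h,x:x+w],(400,300),interpolation=cv2.INTER_CUBIC)
s=bot.capture('side')['color']
cv2.imwrite('pics/c8.png',np.hstack([f(s,180,110,200,150),f(s,250,220,133,100)]))
E
```

```text
time: 21.68
tool_pos: [602.7, 62.2, 270.4]
tcp_rot: [3.136, -0.001, 1.549]
contact_force: [0.9, -1.6, -0.3]
grip_width: -0.1
finger_force: 0.0
time: 22.05
tool_pos: [600.2, 0.3, 267.8]
tcp_rot: [3.141, -0.0, 1.543]
contact_force: [0.8, -0.4, 0.6]
grip_width: 0.5
finger_force: 0.0
```

View pics/c8.png

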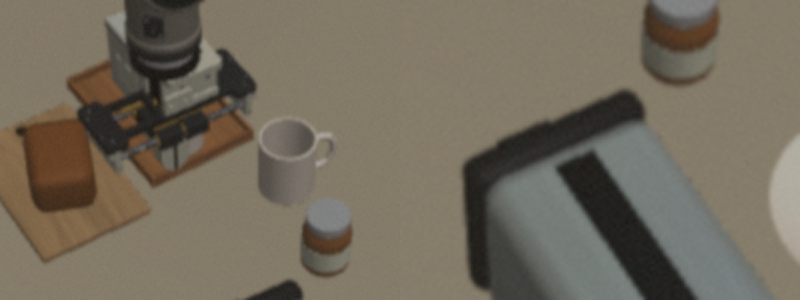

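With the arm clear, the bread stays sunk in the slot and only the top of the tab shows behind the toaster's rim, so the lever holds by itself. The jam jar, mug and loaf haven't moved.

```bash
python3 -c "
from plant import bot
print(bot.close_job())"
```

```text
the job is handed in; nothing more can be done
None
```

I put the tin upright in the tray beside the canister and pushed the toaster lever down until it latched and held by itself; the job is handed in at about 22 s of the 51 s, but no verdict came back.

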